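# Show the blood-red swatch plate to the webcam

## Task

Swing the drying rack's carrying handle down to one side, then draw the swatch plate with the dark blood-red sample up out of the rack by its clear end, keeping your fingers off its frosted label end (the end with the small notched corner) and leaving the other plates and everything else on the table where they are. Hold it above the black glass sheet, clear of everything, label face up, slanted about half-way between upright and flat and turned towards the webcam on its stand, for its picture. Finish while still holding it there, at rest: do not put it down or let go.

Things in the scene. Friction and masses are not known exactly. Their poses are not given: they have to be found in the camera images.
- rack: white plastic drying rack, fixed, any yaw, 137 (x) x 204 (y) mm, rails 38 mm high, open on top. Origin: centre of its underside. Plates stand along its x on their long edges, lower edge 12 mm above the table, in the slots at y = -60, 0, 60 mm in any order (slots at +-30 stay empty). Teeth 36 mm high form 7 mm slots at the last 7 mm of each plate end only; a plate draws straight up
- bail (a joint): the rack's carrying handle, a steel wire bail: cross bar parallel to rack y, 214 mm long, 95 mm from its hinge line, which is rack y, 30 mm above the table; upright the bar is 125 mm up. rad: 0 upright, positive leans to rack +x, stops at +-1.5, folded down past the plates' ends. Starts near upright, held by slight friction; nudged past about 0.4 rad it drops to that side in about 1 s
- bail_bar (a point): middle of the handle's cross bar, in its blue grip tube (13 mm thick, 90 mm long); moves with the handle
- red_plate: the wanted swatch plate, rigid, 120 x 65 x 5 mm, 45 g. Origin: middle of its lower long edge. x points along it to the frosted end, z to the notched long edge (up in the rack), y through it. Clear from x = -60 to -16 mm, dark blood-red sample to 18 mm, frosted white to 60 mm with a 12 x 12 mm notch in the upper corner. Label on the -y face: notch at upper right, the label faces you
- red_middle (a point): centre of the red plate, 32.5 mm above its origin along its z
- red_label (a point): centre of the red plate's label (28 x 36 mm paper with a red band), on the -y face of its frosted end
- black_glass: black glass sheet lying on the table, fixed, 220 (x) x 280 (y) x 5 mm. Origin: centre of its underside
- webcam: black webcam on a gooseneck, fixed, beyond the glass. Round foot 90 mm across, slim neck up to 280 mm. Origin: centre of its underside; it looks along its own -x and slightly down, over the glass
- webcam_lens (a point): the webcam's lens, 262 mm above the table
- skin_plate: bystander: same plate with a pale skin-coloured sample, in the rack, same origin and axes as the red plate
- bruise_plate: bystander: same plate with a blue-violet sample, in the rack, turned end for end
- pigment_jar: bystander: dark red pigment jar, 38 mm across, 42 mm high, standing on the glass near one corner. Origin: centre of its underside
- palette_knife: bystander: palette knife 180 mm long lying on the glass near its -y edge
- cup_a: bystander: white plastic cup, 74 mm across, 85 mm high, far side of the table. Origin: centre of its underside
- cup_b: bystander: white plastic cup, 60 mm across, 65 mm high, far side of the table. Origin: centre of its underside
- spray_can: bystander: yellow and black spray can, 66 mm across, 176 mm high, right of the glass. Origin: centre of its underside
Mind the look-alikes: they are no part of the job. Leave any green, pink or turquoise look-alike of the red_plate alone.

How it is judged (in metres and radians):
On the way, in this order (a step that is already met when the one before it is completed fails the run):
1. the rack's handle is folded down to one side while the red plate still stands in the rack ((value of joint bail above 1.1 rad or value of joint bail below -1.1 rad) and height (world z) of red_plate below 0.03 m), for 0.2 s.
2. the red plate is drawn up clear of the rack, held by the fingers (height (world z) of red_plate above 0.06 m and contact force between the fingers and red_plate above 0.5 N and contact force between red_plate and rack below 0.1 N), for 0.2 s.
At the end, for the whole second after the job is handed in: Held still by its clear half, middle over the glass, long edges 60+ mm up, middle under 400 mm, touching neither glass nor rack; label normal 22 to 62 deg from straight up; webcam lens 130+ mm in front of the label's plane, within 160 mm sideways of the plate's middle; handle folded 1.1+ rad (all of step 2 and x of red_middle in the frame of black_glass between -0.11 and 0.11 m and y of red_middle in the frame of black_glass between -0.14 and 0.14 m and height (world z) of red_middle between 0.07 and 0.4 m and angle between red_plate's own y axis and vertical between 2.05 and 2.75 rad and y of webcam_lens in the frame of red_plate below -0.13 m and x of webcam_lens in the frame of red_plate between -0.16 and 0.16 m and x of the grasp point in the frame of red_plate below -0.01 m and contact force between red_plate and black_glass below 0.1 N and linear speed of red_plate below 0.03 m/s and angular speed of red_plate below 0.2 rad/s and (value of joint bail above 1.1 rad or value of joint bail below -1.1 rad)); the arm keeps its last pose, push and grip.
It fails at once if the fingers press on the red plate's frosted end (contact force between the fingers and red_plate_c1 above 0.5 N or contact force between the fingers and red_plate_c2 above 0.5 N).
It fails at once if another plate is moved more than 12 mm (distance of any of skin_plate, bruise_plate from where it was at the start of the episode above 0.012 m).
It fails at once if a bystander on the table is moved more than 25 mm (distance of any of pigment_jar, palette_knife, cup_a, cup_b, spray_can from where it was at the start of the episode above 0.025 m).
It also fails if it takes over 48 s, if anything falls off the work surface, if the arm or the gripper's body presses on something with over 40 N, if the wrist force passes 120 N, or if a joint passes its speed limit or range.

## Robot

A 6-joint arm with a two-finger parallel gripper is mounted at the origin on the work surface. World frame = base frame: x ahead of the robot, y to its left, z up, the work surface at z = 0. Lengths are in mm, angles in rad, forces in N, time in s.
With the tool pointing down it reaches from about 275 to 750 mm from the base axis. Payload 10.2 kg.
Tool frame: the origin (TCP) lies at the very end of the fingers, on their centre line; the grasp point (between the pads) lies 19 mm behind it; z points along the fingers, y is the line along which they close (so a half turn about z gives the same grasp; the last joint's range is limited). The gripper opens to 85 mm and grips with 20 to 120 N. Pads are 22 mm wide; open, the fingers measure 114 mm over their backs; the gripper's body (76 mm by 85 mm) begins 54 mm behind the grasp point. The pads swing forward as they close: fully open they stand 13 mm farther back than shut.
Start: joints at [0.946, 0.313, 1.498, -0, 1.331, -0.223], TCP at [205.328, 483.189, 208.894] pointing down, gripper open.
Joint ranges: [-2.94, 2.94], [-0.97, 2.17], [0.19, 2.56], [-1.23, 4.37], [0.02, 3.11], [-2.88, 2.88]. Speed limits (rad/s): [2.39, 2.39, 3.01, 3.14, 3.14, 3.14].

## Interface

Orientations are given as a unit quaternion [w, x, y, z].
In Python, from rig import ctrl, optics gives the robot as it stands. The module is installed in compiled form; this text tells all that it offers.
- The arm moves only by the shell command python3 -m handwheel 'ROWS' [FORCE]. ROWS is JSON, a list that holds one entry, the list of rows, each a list of 5 numbers: the gripper command: -1 is fully open, 1 is shut, values between are in proportion, then the shift along the world's x, y, z in units of 50 mm (1.0 is 50 mm), then the turn about the world's z in units of 8 degrees (1.0 is 8 degrees). In form: [[[gripper, tx, ty, tz, twist], ...]]. A call has 1 to 10 rows; each row shifts and turns the commanded pose from where the row before left it; what a row does not reach is not made up. A row lasts 1/10 s, in which the tool goes at most 50 mm and 8.59 degrees, less where a joint would pass 70% of its speed; a pose out of reach is approached as far as the arm can. A call is refused whole if a number of a shift passes 1 or a number of a turn 1, either way. A call with a gripper value outside its range is refused whole. The fingers move at their own pace and stop on an object; FORCE is the grip in N (left out, the last holds). Time passes only in rows, so rows that do not move let the fingers close. It gives the time, the measured TCP pose, the force, the opening and the grip force at its end, in the units of the state.
- ctrl.sense(): the state, without advancing time (a new reading comes with each control period).
- optics.capture(name): name is "scene" or "top" or "wrist"; returns a dict with "img" (420x560x3 uint8, blue, green, red), "K" (3x3 intrinsics, pixels), "R" (3x3) and "t" (3): a world point X has camera coordinates R X + t. Camera axes: x right, y down, z forward; pixel columns grow to the right and rows downward; lengths in mm; the calibration is good to about 2 mm. A picture is of the moment at which its call begins. There is no depth.
- ctrl.finish_job(): hands the job in; it is judged then, once.
The state is a dict: "time_s": time; "joints": joint angles; "dq": joint speeds; "tau": joint torques, N m; "eef_pos": TCP position; "ee_rot": TCP orientation; "force": force on the tool from outside, world axes, zero at the start; "wrist_torque": the same for the moment, N m; "grip_width": opening from 0.0 (shut) to 1.0 (fully open); "grip_force": force on a finger pad.
Only numpy, scipy, OpenCV 4.12 (cv2) and the standard library are available. Lean on these libraries where they do the work, as an engineer would, in place of code of your own. Each camera call takes 0.05 s, during which the arm holds its last target. There are 200 camera calls.

## Working session

There is one attempt and no reset: what is moved stays moved. The work goes in short steps, Python scripts to look and compute and a shell command to move; the robot and the scene stay as the last step left them, time stands still between calls to the robot, and variables do not carry over. Pictures are saved under pics/ and viewed, at most 10 in all, crops included, and the job is handed in when it is done.

```bash
mkdir -p pics; python3 - <<'E'
from rig import ctrl, optics
import cv2,numpy as np,pickle
D={}
for n in ["scene","top","wrist"]:
    d=optics.capture(n); D[n]=d; cv2.imwrite(f"pics/{n}0.png",d["img"]); print(n,d["K"].tolist(),np.round(-d["R"].T@d["t"]),np.round(d["R"],2).tolist())
pickle.dump(D,open("d0.pkl","wb"))
print(ctrl.sense())
E
```

```text
scene [[532.4039205234463, 0.0, 283.871178527946], [0.0, 532.4039205234463, 207.8628303096248], [0.0, 0.0, 1.0]] [1.522e+03 1.000e+00 1.361e+03] [[-0.05, 1.0, 0.01], [0.76, 0.04, -0.65], [-0.65, -0.03, -0.76]]
top [[445.1239947336232, 0.0, 277.74320078591774], [0.0, 445.1239947336232, 204.8408153105992], [0.0, 0.0, 1.0]] [ 370.  -57. 1417.] [[0.02, -1.0, -0.01], [-0.99, -0.02, -0.13], [0.13, 0.01, -0.99]]
wrist [[337.22732697116936, 0.0, 275.91987353750824], [0.0, 337.22732697116936, 208.89595751470353], [0.0, 0.0, 1.0]] [134. 515. 373.] [[0.39, 0.92, -0.0], [0.88, -0.37, 0.31], [0.28, -0.12, -0.95]]
{'time_s': 0.15, 'joints': array([ 9.45583733e-01,  3.13295047e-01,  1.49827054e+00, -3.32962514e-08,
        1.33099053e+00, -2.23385668e-01]), 'dq': array([ 0.0003838 , -0.00203828, -0.00373051, -0.00076633,  0.00057021,
        0.00047767]), 'tau': array([ 2.03562333e-03, -4.12367356e+01, -2.59795332e+01, -8.20574814e-05,
        3.23462686e-03,  2.42615783e-05]), 'eef_pos': array([205.20168633, 483.00036567, 208.47706768]), 'ee_rot': array([-1.98306174e-04,  1.99564475e-01,  9.79884579e-01, -4.39023244e-04]), 'force': array([-0.31250509,  0.14897086, -0.56392592]), 'wrist_torque': array([-0.00133967,  0.03431436, -0.04160277]), 'grip_force': 0.0, 'grip_width': 1.0042402833035122}
```

View pics/top0.png

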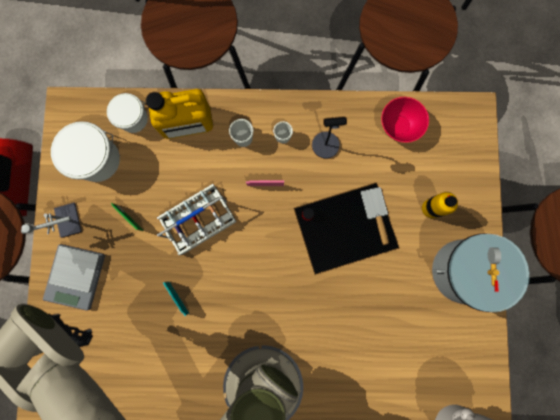

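View pics/scene0.png

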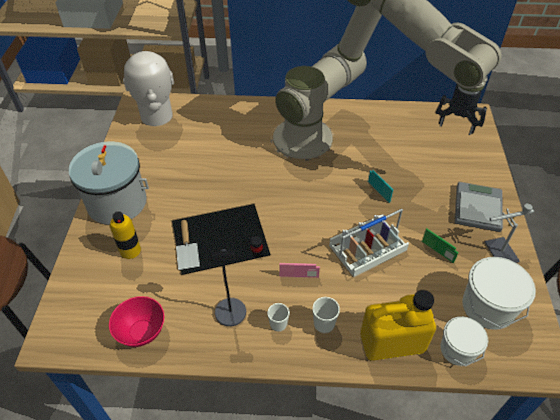

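The top view shows the rack at about (197,218), the glass at (347,228) and the webcam foot at (327,145). I'll enlarge the rack in both views to find the plates.

```bash
python3 - <<'E'
import cv2,numpy as np,pickle
D=pickle.load(open("d0.pkl","rb"))
a=cv2.resize(D["top"]["img"][175:265,145:250],None,fx=5,fy=5,interpolation=cv2.INTER_CUBIC)
b=cv2.resize(D["scene"]["img"][200:280,320:415],None,fx=5,fy=5,interpolation=cv2.INTER_CUBIC)
c=np.zeros((450,1000,3),np.uint8); c[:450,:525]=a; c[:400,525:]=b
cv2.imwrite("pics/crop0.png",cv2.resize(c,(800,360)))
E
```

```text
(no output)
```

View pics/crop0.png

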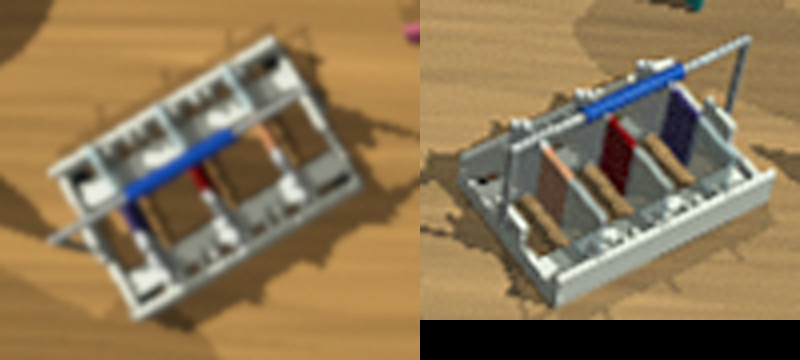

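The red plate is in the middle slot, violet on the left (top view) and skin on the right. The bar crosses above them. I'll measure coarsely now, then take a close wrist view.

```bash
cat >h.py <<'E'
import cv2,numpy as np,pickle
def ray(d,uv):
    c=-d["R"].T@d["t"]; v=d["R"].T@np.linalg.inv(d["K"])@np.array([uv[0],uv[1],1.]); return c,v
def onz(d,uv,z):
    c,v=ray(d,uv); return c+v*(z-c[2])/v[2]
def proj(d,X):
    p=d["K"]@(d["R"]@np.asarray(X,float)+d["t"]); return p[:2]/p[2]
def tri(obs):
    A=np.zeros((3,3));b=np.zeros(3)
    for d,uv in obs:
        c,v=ray(d,uv); v=v/np.linalg.norm(v); P=np.eye(3)-np.outer(v,v); A+=P;b+=P@c
    return np.linalg.solve(A,b)
E
python3 - <<'E'
from h import *
D=pickle.load(open("d0.pkl","rb")); t=D["top"]; s=D["scene"]
np.set_printoptions(precision=1,suppress=True)
C=np.array([onz(t,p,38) for p in [(157.5,218),(178.75,254.5),(235.5,221),(213,184.5)]])
print(C, C.mean(0), np.linalg.norm(np.diff(C,axis=0),axis=1))
print("yaw dirs",np.degrees(np.arctan2(*(C[3]-C[0])[[1,0]])),np.degrees(np.arctan2(*(C[2]-C[1])[[1,0]])))
def blue(im):
    h=cv2.cvtColor(im,cv2.COLOR_BGR2HSV); return cv2.inRange(h,(105,150,90),(122,255,255))
bs=[]
for d,roi in((t,(145,175,105,90)),(s,(320,200,95,80))):
    x,y,w,h=roi; m=blue(d["img"][y:y+h,x:x+w]); n,l,st,ce=cv2.connectedComponentsWithStats(m); i=1+st[1:,4].argmax(); bs.append((d,ce[i]+[x,y])); print(st[i],bs[-1][1])
print("bar",tri(bs))
# glass
for d in (t,s):
    h=cv2.cvtColor(d["img"],cv2.COLOR_BGR2HSV); m=cv2.inRange(h,(0,0,0),(180,255,45))
    roi=(285,170,125,115) if d is t else (165,195,110,85)
    x,y,w,hh=roi; mm=np.zeros_like(m); mm[y:y+hh,x:x+w]=m[y:y+hh,x:x+w]
    c=max(cv2.findContours(mm,0,1)[0],key=cv2.contourArea); r=cv2.minAreaRect(c); P=np.array([onz(d,p,5) for p in cv2.boxPoints(r)])
    print("glass",P.mean(0),np.linalg.norm(np.diff(P,axis=0),axis=1),P[:,:2].tolist())
print("webcam foot",onz(t,(327,145),5),onz(s,(231,312),5),"lens guess",onz(t,(340,122),262))
E
```

```text
[[506.3 338.1  38. ]
 [394.2 266.1  38. ]
 [501.2  93.9  38. ]
 [615.4 168.5  38. ]] [504.3 216.7  38. ] [133.2 202.7 136.4]
yaw dirs -57.24540754982207 -58.147198124802316
[31 33 27 18 99] [189. 216.]
[ 40  16  26  15 102] [372.7 222.8]
bar [505.1 221.9 126.4]
glass [ 490.1 -254.6    5. ] [280.3 215.7 274.7] [[548.7280936459765, -89.76697882542886], [637.0183193231691, -355.79716275703197], [430.1117675464091, -416.9080224149287], [344.67796334806565, -155.78339162169857]]
glass [ 514.6 -240.1    5. ] [300.2 275.1 271.1] [[432.0951428261799, -420.5165465252478], [337.4153192155261, -135.6443030798153], [605.2047607668433, -72.47831654029808], [683.6709598180307, -331.9475183293287]]
webcam foot [ 758.  -192.9    5. ] [ 758.3 -181.8    5. ] lens guess [ 751.3 -202.7  262. ]
```

```bash
python3 -m handwheel '[[[-1,0.85,-0.85,0.2,0],[-1,0.85,-0.85,0.2,0],[-1,0.85,-0.85,0.2,0],[-1,0.85,-0.85,0.2,0],[-1,0.85,-0.85,0.2,0],[-1,0,0,0,0]]]' && python3 - <<'E'
from h import *
from rig import optics
d=optics.capture("wrist"); pickle.dump(d,open("w1.pkl","wb")); cv2.imwrite("pics/w1.png",d["img"])
E
```

```text
time_s: 0.75
eef_pos: [383.3, 305.4, 250.5]
ee_rot: [0.001, 0.203, 0.979, -0.0]
force: [-0.0, -0.0, -0.5]
grip_width: 0.999
grip_force: 0.0
```

View pics/w1.png

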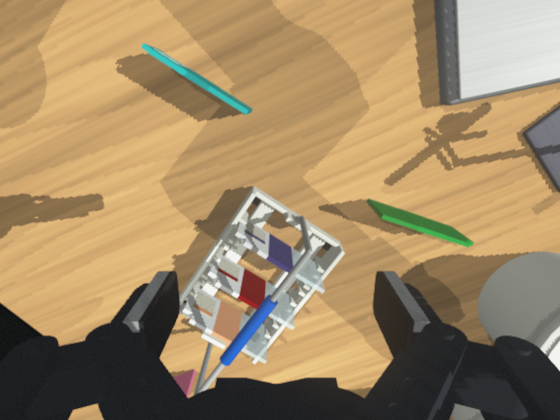

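```bash
python3 - <<'E'
from h import *
d=pickle.load(open("w1.pkl","rb"))
cv2.imwrite("pics/w1c.png",cv2.resize(d["img"][180:370,170:360],None,fx=3.1,fy=3.1,interpolation=cv2.INTER_CUBIC))
np.set_printoptions(precision=1,suppress=True)
for p in [(255,190),(343,248),(262,360),(185,300)]: print(onz(d,p,38))
E
```

```text
[393.3 276.6  38. ]
[502.6 344.9  38. ]
[616.9 185.3  38. ]
[490.7 133.1  38. ]
```

View pics/w1c.png

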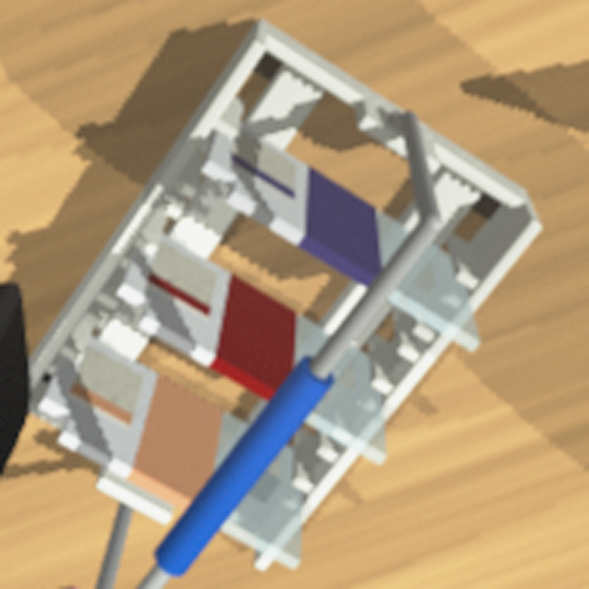

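The close view shows the frosted ends with labels all toward the robot (left). The red plate's clear end is on the far side, in rack pixels around (275,305). So I'll fold the bail toward the robot side (-d), away from the clear end. First I'll align the twist and position.

```bash
python3 -m handwheel '[[[1,0.35,0,0,1],[1,0.35,0,0,1],[1,0.35,-0.1,0,1],[1,0.35,-0.1,0,1],[1,0.35,-0.1,0,1],[1,0.35,-0.1,0,1],[1,0.35,-0.1,0,1],[1,0,0,0,0],[1,0,0,0,0]]]'
```

```text
time_s: 1.7
eef_pos: [501.2, 284.7, 249.4]
ee_rot: [-0.001, -0.283, 0.959, 0.0]
force: [0.2, 0.2, -0.8]
grip_width: -0.004
grip_force: 0.0
```

```bash
python3 -m handwheel '[[[1,0.45,-0.35,0,0],[1,0.45,-0.35,0,0],[1,0,0,0,0],[1,0,0,-0.6,0],[1,0,0,-0.8,0],[1,0,0,-0.8,0],[1,0,0,-0.8,0],[1,0,0,0,0],[1,0,0,0,0]]]' ; python3 - <<'E'
from h import *
from rig import optics,ctrl
d=optics.capture("scene"); pickle.dump(d,open("s2.pkl","wb")); cv2.imwrite("pics/s2.png",cv2.resize(d["img"][170:290,300:440],None,fx=4,fy=4))
print(ctrl.sense()["eef_pos"])
E
```

```text
time_s: 2.6
eef_pos: [546.9, 249.8, 101.3]
ee_rot: [0.0, -0.284, 0.959, 0.0]
force: [-0.3, -0.4, 2.2]
grip_width: 0.005
grip_force: 0.0
[547.69664175 249.72684425 102.38374953]
```

View pics/s2.png

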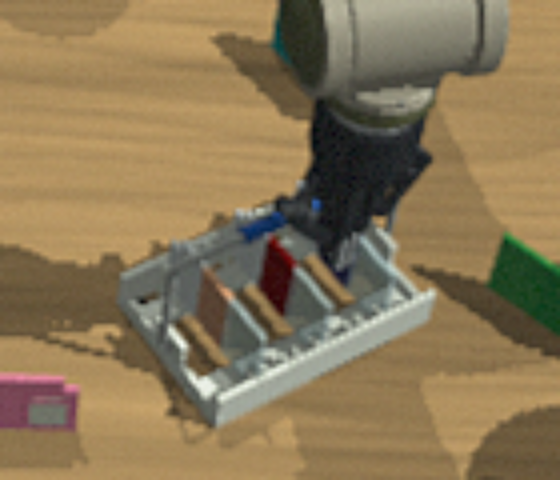

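```bash
python3 -m handwheel '[[[1,-0.34,-0.21,-0.1,0],[1,-0.34,-0.21,0,0],[1,-0.34,-0.21,0,0],[1,-0.34,-0.21,0,0],[1,-0.34,-0.21,0,0],[1,-0.34,-0.21,0,0],[1,0,0,0,0]]]'; python3 -m handwheel '[[[-1,0,0,0.8,0],[-1,0,0,0.8,0],[-1,0,0,0.8,0],[-1,0,0,0.2,0],[-1,0,0,0,0],[-1,0,0,0,0],[-1,0,0,0,0]]]'; python3 - <<'E'
from h import *
from rig import optics,ctrl
P={n:optics.capture(n) for n in("wrist","top","scene")}; pickle.dump(P,open("p3.pkl","wb")); cv2.imwrite("pics/w3.png",P["wrist"]["img"])
print(ctrl.sense()["eef_pos"])
E
```

```text
time_s: 3.35
eef_pos: [445.0, 185.7, 97.3]
ee_rot: [0.002, -0.283, 0.959, -0.0]
force: [0.4, 1.0, -0.2]
grip_width: -0.002
grip_force: 0.0
time_s: 4.05
eef_pos: [444.8, 185.8, 223.7]
ee_rot: [-0.001, -0.284, 0.959, 0.0]
force: [0.6, -0.1, -0.9]
grip_width: 0.994
grip_force: 0.0
[444.97626018 185.77210248 224.12011262]
```

View pics/w3.png

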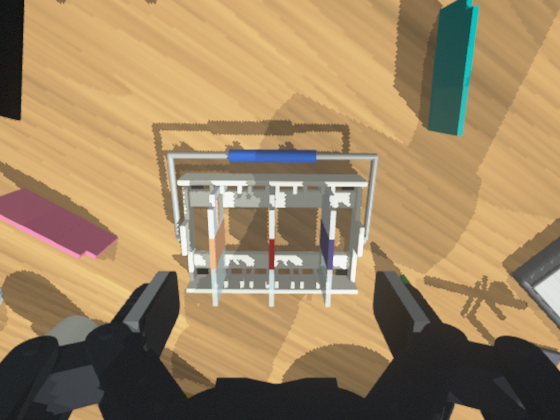

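The bail is folded down on the robot side (bar at row 156). The rack is square to the tool, with the red plate edge-on at column 272. Next I'll measure the red plate and test whether the tool tilts at the reach limit.

```bash
python3 - <<'E'
from h import *
np.set_printoptions(precision=1,suppress=True)
P=pickle.load(open("p3.pkl","rb")); d=P["wrist"]
h=cv2.cvtColor(d["img"],cv2.COLOR_BGR2HSV); m=cv2.inRange(h,(0,150,50),(6,255,255))|cv2.inRange(h,(172,150,50),(180,255,255))
ys,xs=np.nonzero(m[200:300,255:290]); ys+=200; xs+=255; print(len(xs),xs.min(),xs.max(),ys.min(),ys.max())
for r in (ys.min()+1,ys.max()): print(r,xs[ys==r].mean(),onz(d,(xs[ys==r].mean(),r),77))
for p in [(272,184),(272,304)]: print(onz(d,p,77))
# rack corners z38
for p in [(180,176),(366,176),(187,290),(357,290)]: print("rack",onz(d,p,38))
for n in("top","scene"):
    e=P[n]; h=cv2.cvtColor(e["img"],cv2.COLOR_BGR2HSV); m=cv2.inRange(h,(0,150,40),(6,255,255))|cv2.inRange(h,(172,150,40),(180,255,255))
    R=(185,205,25,30) if n=="top" else (355,215,40,50)
    x,y,w,hh=R; k,l,s,c=cv2.connectedComponentsWithStats(m[y:y+hh,x:x+w]); 
    if k>1:
        i=1+s[1:,4].argmax(); uv=c[i]+[x,y]; print(n,s[i],uv,onz(e,uv,77 if n=="top" else 44))
# webcam lens: dark head
E
```

```text
124 269 273 240 268
241 271.5 [494.3 213.7  77. ]
268 271.5 [519.6 229.9  77. ]
[444.8 182.4  77. ]
[555.2 253.5  77. ]
rack [498.6 100.7  38. ]
rack [391.4 266.   38. ]
rack [615.8 172.4  38. ]
rack [506.4 341.1  38. ]
scene [10 14  9 19 90] [368.8 238. ] [498.9 222.2  44. ]
```

```bash
python3 -m handwheel '[[[-0.3,0.5,-0.2,0.9,0],[-0.3,0.9,-0.2,0.5,0],[-0.3,0.9,-0.2,0,0],[-0.3,0.9,-0.2,0,0],[-0.3,0.9,-0.2,0,0],[-0.3,0.9,-0.2,0,0],[-0.3,0.9,-0.2,0,0],[-0.3,0.9,-0.2,0,0],[-0.3,0.9,-0.2,0,0],[-0.3,0.9,-0.2,0,0]]]'
```

```text
time_s: 5.2
eef_pos: [778.9, 82.3, 255.4]
ee_rot: [0.024, -0.284, 0.959, -0.004]
force: [0.2, 0.3, 0.8]
grip_width: 0.65
grip_force: 0.0
```

A slight tilt is appearing at the reach limit, so I'll continue outward to see whether it grows.

```bash
python3 -m handwheel '[[[-0.3,0.8,0.1,0,0],[-0.3,0.8,0.1,0,0],[-0.3,0.8,0.1,0,0],[-0.3,0,0,0,0]]]'; python3 -c "
from rig import ctrl;s=ctrl.sense();print(s['joints'],s['eef_pos'],s['ee_rot'])"
```

```text
time_s: 5.6
eef_pos: [809.9, 88.4, 220.5]
ee_rot: [0.055, -0.283, 0.957, -0.009]
force: [-0.5, -0.5, -0.4]
grip_width: 0.649
grip_force: 0.0
[-0.04045748  1.06976226  0.19033451  0.01776453  1.77204281 -2.18212075] [809.90561583  88.44796502 220.51360815] [ 0.05456912 -0.28329862  0.95743213 -0.00937096]
```

```bash
python3 -m handwheel '[[[-0.3,-0.6,0,0.3,0],[-0.3,-0.6,0,0.2,0],[-0.3,-0.6,0,0,0],[-0.3,-0.6,0,0,0],[-0.3,0,0,0,0]]]'; python3 -c "
from rig import ctrl;s=ctrl.sense();print(s['joints'],s['eef_pos'],s['ee_rot'])"
```

```text
time_s: 6.1
eef_pos: [692.9, 88.9, 246.7]
ee_rot: [0.055, -0.284, 0.957, -0.01]
force: [0.6, -0.5, 0.3]
grip_width: 0.649
grip_force: 0.0
[-0.04687855  0.63247746  0.92218578  0.01811542  1.47696031 -2.1944498 ] [692.93589207  88.93401271 246.74208336] [ 0.05487276 -0.2836279   0.95731567 -0.00953435]
```

The tilt persists once it is gained at a reach limit, so I can build up the slant with repeated outward pushes after the grasp. First I'll undo the current 6° at the inner limit, so the grasp is square.

```bash
python3 -m handwheel '[[[-0.3,-1,-0.1,0,0],[-0.3,-1,-0.1,0,0],[-0.3,-1,-0.1,0,0],[-0.3,-1,-0.1,0,0],[-0.3,-1,-0.1,0,0],[-0.3,-1,-0.1,0,0],[-0.3,-1,-0.1,0,0],[-0.3,-1,-0.1,0,0],[-0.3,-1,-0.1,0,0],[-0.3,0,0,0,0]]]'; python3 -c "
from rig import ctrl;s=ctrl.sense();print(s['joints'],s['eef_pos'],s['ee_rot'])"
```

```text
time_s: 7.1
eef_pos: [246.3, 43.6, 247.6]
ee_rot: [0.059, -0.283, 0.957, -0.013]
force: [0.9, -0.4, -0.7]
grip_width: 0.647
grip_force: 0.0
[-0.37508772 -0.50325249  2.13351955  0.05304732  1.40161476 -2.5258647 ] [246.33541125  43.5993332  247.58178886] [ 0.05938672 -0.28251335  0.95733382 -0.01309157]
```

```bash
python3 -m handwheel '[[[-0.3,0.9,0,0.1,-1],[-0.3,0.9,0,0.1,-1],[-0.3,0.9,0,0.1,-1],[-0.3,0.9,0,0.1,-1],[-0.3,0.9,0,0.1,-1],[-0.3,0.9,0,0.1,-1],[-0.3,0.9,0.1,0,-1],[-0.3,0.9,0.1,0,-1],[-0.3,0.8,0.1,0,-1],[-0.3,0.6,0.1,0,-1]]]';python3 -m handwheel '[[[-0.3,0,0,0,-1],[-0.3,0,0,0,-1],[-0.3,0,0,0,-1],[-0.3,0,0,0,-1],[-0.3,0,0,0,-1],[-0.3,0,0,0,-1],[-0.3,0,0,0,-1],[-0.3,0,0,0,-1],[-0.3,0.5,0,0,-1],[-0.3,0.5,0,0,-1]]]';python3 -m handwheel '[[[-0.3,0.5,0,0,-1],[-0.3,0.7,0,0,-1],[-0.3,0.9,0,0,0],[-0.3,0.9,0,0,0],[-0.3,0,0,0,0]]]'; cat >>h.py <<'E'
def show(v=False):
    from rig import ctrl
    from scipy.spatial.transform import Rotation as Ro
    s=ctrl.sense(); q=s['ee_rot']; R=Ro.from_quat([q[1],q[2],q[3],q[0]]).as_matrix(); z=R[:,2];y=R[:,1]
    f=lambda a:np.degrees(np.arctan2(a[1],a[0])).round(1)
    print("t",s['time_s'],"j",s['joints'].round(2),"tcp",s['eef_pos'].round(1),"tilt",np.degrees(np.arccos(-z[2])).round(1),"az",f(z),"y az",f(y),"y elev",np.degrees(np.arcsin(y[2])).round(1),"grip",s['grip_width'].round(3),s['grip_force'],"F",s['force'].round(1))
    return R,s
E
python3 -c "
from h import *;show()"
```

```text
time_s: 8.1
eef_pos: [679.8, 64.1, 274.4]
ee_rot: [0.037, 0.399, 0.915, -0.043]
force: [0.6, -0.2, 0.4]
grip_width: 0.648
grip_force: 0.0
time_s: 9.1
eef_pos: [724.0, 63.8, 275.9]
ee_rot: [0.001, 0.888, 0.457, -0.056]
force: [1.4, -1.1, 1.1]
grip_width: 0.65
grip_force: 0.0
time_s: 9.6
eef_pos: [767.0, 54.4, 226.4]
ee_rot: [0.002, 0.943, 0.332, -0.024]
force: [-0.3, -0.9, -0.0]
grip_width: 0.652
grip_force: 0.0Traceback (most recent call last):
  File "<string>", line 2, in <module>
    from h import *;show()
                    ~~~~^^
  File "h.py", line 18, in show
    print("t",s['time_s'],"j",s['joints'].round(2),"tcp",s['eef_pos'].round(1),"tilt",np.degrees(np.arccos(-z[2])).round(1),"az",f(z),"y az",f(y),"y elev",np.degrees(np.arcsin(y[2])).round(1),"grip",s['grip_width'].round(3),s['grip_force'],"F",s['force'].round(1))
                                                                                                                                                                                                       ^^^^^^^^^^^^^^^^^^^^^
AttributeError: 'float' object has no attribute 'round'
```

```bash
sed -i "s/s\['grip_width'\].round(3)/s['grip_width']/" h.py; python3 -m handwheel '[[[-0.3,0.9,0,0.2,0],[-0.3,0.9,0,0.2,0],[-0.3,0,0,0,0]]]'; python3 -c "
from h import *;show()"
```

```text
time_s: 9.9
eef_pos: [784.5, 49.0, 221.2]
ee_rot: [0.01, 0.943, 0.332, 0.002]
force: [-0.1, 0.4, -0.5]
grip_width: 0.648
grip_force: 0.0
t 9.9 j [-0.08  1.07  0.19 -0.02  1.87  0.81] tcp [784.5  49.  221.2] tilt 1.2 az -58.2 y az -51.2 y elev 1.1 grip 0.648256605814524 0.0 F [-0.1  0.4 -0.5]
```

```bash
python3 -m handwheel '[[[0,-0.62,0.48,0,1],[0,-0.62,0.48,0,1],[0,-0.62,0.48,0,1],[0,-0.62,0.48,0,1],[0,-0.62,0.48,0,1],[0,-0.62,0.48,0,1],[0,-0.62,0.48,0,1],[0,-0.62,0.48,0,1],[0,0,0,0,1],[0,0,0,0,1]]]';python3 -m handwheel '[[[0,0,0,0,1],[0,0,0,0,1],[0,0,0,0,1],[0,0,0,0,1],[0,0,0,0,1],[0,0,0,0,1],[0,0,0,0,1],[0,0,0,0,1],[0,0,0,0,1],[0,0,0,0,1]]]' >/dev/null;python3 -m handwheel '[[[0,0,0,0,1],[0,0,0,0,0.7],[0,0,0,0,0]]]'; python3 - <<'E'
from h import *
from rig import optics
show()
d=optics.capture("wrist"); pickle.dump(d,open("w4.pkl","wb")); cv2.imwrite("pics/w4.png",d["img"])
h=cv2.cvtColor(d["img"],cv2.COLOR_BGR2HSV); m=cv2.inRange(h,(0,150,40),(6,255,255))|cv2.inRange(h,(172,150,40),(180,255,255))
k,l,s,c=cv2.connectedComponentsWithStats(m); print([(s[i],c[i].round(1)) for i in range(1,k) if s[i][4]>20])
print(proj(d,[503,220,77]),proj(d,[503+50,220+32,77]))
E
```

```text
time_s: 10.9
eef_pos: [548.4, 234.4, 223.9]
ee_rot: [0.008, 0.526, 0.851, 0.008]
force: [0.5, -0.4, -0.5]
grip_width: 0.501
grip_force: 0.0
time_s: 12.2
eef_pos: [549.1, 233.5, 223.1]
ee_rot: [0.0, -0.257, 0.966, 0.01]
force: [0.1, -0.4, 0.0]
grip_width: 0.501
grip_force: 0.0
t 12.2 j [ 0.2   0.46  1.25  0.02  1.43 -1.9 ] tcp [549.1 233.5 223.1] tilt 1.1 az 102.1 y az 119.8 y elev 1.0 grip 0.501009324818416 0.0 F [ 0.1 -0.4  0. ]
[(array([280, 121,   8,  36, 224], dtype=int32), array([283.5, 138.1]))]
[284.42057511 134.59585117] [287.02604951 197.54184706]
```

View pics/w4.png

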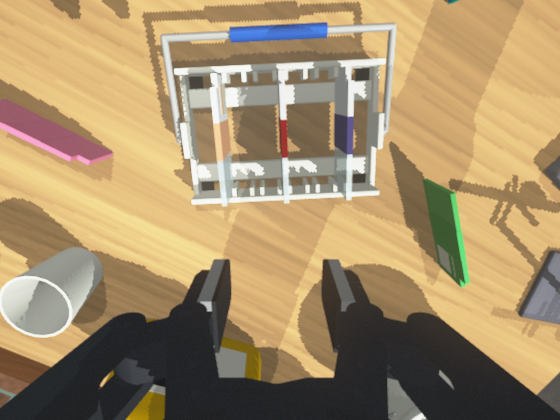

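The red plate runs straight from (282,65) to (287,200), and matches the prediction to within about 1 px. The bail is down and the gripper is open about 42 mm. I'll descend and grip.

```bash
python3 -m handwheel '[[[0,-0.28,0.14,0,0.33],[0,0,0,-0.5,0],[0,0,0,-0.5,0],[0,0,0,-0.5,0],[0,0,0,-0.5,0],[0,0,0,-0.5,0],[0,0,0,-0.5,0],[0,0,0,-0.4,0],[0,0,0,-0.15,0],[0,0,0,0,0]]]'; python3 -c "
from h import *
R,s=show();print((s['eef_pos'][:2]-[503,220])@np.array([[.843,-.537],[.537,.843]]))"
```

```text
time_s: 13.25
eef_pos: [534.6, 240.3, 44.3]
ee_rot: [-0.001, -0.278, 0.961, 0.01]
force: [0.1, -0.4, 0.7]
grip_width: 0.501
grip_force: 0.0
t 13.25 j [ 0.21  0.62  1.49  0.02  1.03 -1.93] tcp [534.6 240.3  44.3] tilt 1.1 az 113.2 y az 122.3 y elev 1.1 grip 0.5008394849942077 0.0 F [ 0.1 -0.4  0.7]
[37.50446011  0.18056735]
```

```bash
python3 -m handwheel '[[[1,0,0,0,0],[1,0,0,0,0],[1,0,0,0,0],[1,0,0,0,0],[1,0,0,0,0],[1,0,0,0,0]]]' 60; python3 -m handwheel '[[[1,0,0,0.2,0],[1,0,0,0.4,0],[1,0,0,0.5,0],[1,0,0,0.7,0],[1,0,0,0.9,0],[1,0,0,0.9,0],[1,0,0,0.6,0],[1,0,0,0,0]]]'; python3 - <<'E'
from h import *
from rig import optics
show()
d=optics.capture("wrist"); cv2.imwrite("pics/w5.png",d["img"])
E
```

```text
time_s: 13.85
eef_pos: [535.4, 240.4, 45.7]
ee_rot: [0.0, -0.279, 0.96, 0.009]
force: [-0.7, -0.4, 7.4]
grip_width: 0.036
grip_force: 61.4
time_s: 14.65
eef_pos: [535.7, 240.8, 259.8]
ee_rot: [0.003, -0.279, 0.96, 0.009]
force: [0.7, -1.2, 0.2]
grip_width: 0.03
grip_force: 60.6
t 14.65 j [ 0.21  0.42  1.22  0.02  1.5  -1.92] tcp [535.7 240.8 259.8] tilt 1.1 az 86.3 y az 122.4 y elev 0.9 grip 0.030319740959398298 60.585365295410156 F [ 0.7 -1.2  0.2]
```

View pics/w5.png

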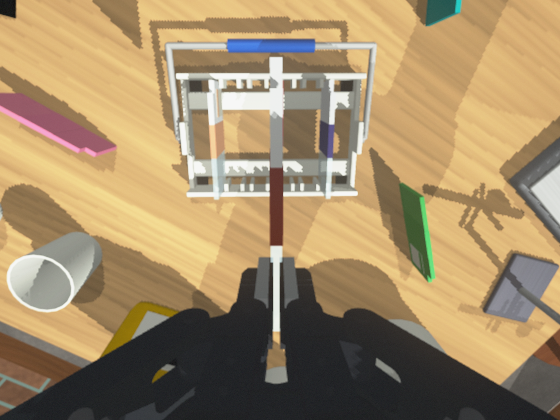

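Gripped: the red plate hangs above the rack by its clear end, and the other plates are in place. Next I'll twist the label face outward and move to the outer reach.

```bash
python3 -m handwheel '[[[1,0.4,-0.55,0.1,-1],[1,0.4,-0.55,0.1,-1],[1,0.4,-0.55,0.1,-1],[1,0.4,-0.55,0.1,-1],[1,0.4,-0.55,0.1,-1],[1,0.4,-0.55,0,-1],[1,0.4,-0.55,0,-1],[1,0.4,-0.55,0,-1],[1,0,0,0,-1],[1,0,0,0,-1]]]' 80;python3 -m handwheel '[[[1,0,0,0,-1],[1,0,0,0,-1],[1,0,0,0,-1],[1,0,0,0,-1],[1,0,0,0,-1],[1,0,0,0,-1],[1,0.6,0,0,0],[1,0.6,0,0,0]]]' ; python3 -c "
from h import *;show()"
```

```text
time_s: 15.7
eef_pos: [694.6, 19.3, 277.0]
ee_rot: [0.004, 0.407, 0.913, 0.007]
force: [0.8, -0.0, -0.7]
grip_width: 0.024
grip_force: 79.1
time_s: 16.5
eef_pos: [750.3, 20.4, 278.7]
ee_rot: [0.007, 0.741, 0.671, 0.004]
force: [1.9, -0.1, -0.2]
grip_width: 0.02
grip_force: 79.1
t 16.5 j [-0.13  0.91  0.34 -0.    1.87 -0.03] tcp [750.3  20.4 278.7] tilt 0.9 az -18.9 y az -5.7 y elev 0.9 grip 0.02000855170555167 79.09197421708996 F [ 1.9 -0.1 -0.2]
```

```bash
python3 -m handwheel '[[[1,1,-0.1,0.2,0],[1,1,-0.1,0.2,0],[1,1,-0.1,0.2,0],[1,1,-0.1,0.2,0],[1,1,-0.1,0.2,0],[1,1,-0.1,0.2,0],[1,1,-0.1,0.2,0],[1,1,-0.1,0.2,0]]]'; python3 -c "
from h import *;show()"
```

```text
time_s: 17.3
eef_pos: [844.8, -18.3, 228.5]
ee_rot: [0.077, 0.736, 0.667, 0.081]
force: [0.0, 0.4, -0.0]
grip_width: 0.028
grip_force: 79.5
t 17.3 j [-0.17  1.07  0.19  0.03  1.66 -0.07] tcp [844.8 -18.3 228.5] tilt 12.9 az -1.5 y az -5.7 y elev 12.9 grip 0.027633189735280797 79.50603604316711 F [ 0.   0.4 -0. ]
```

```bash
python3 -m handwheel '[[[1,1,0,0.2,0],[1,1,0,0.2,0],[1,1,0,0.2,0],[1,1,0,0.2,0],[1,1,0,0.2,0],[1,1,0,0.2,0],[1,1,0,0.2,0],[1,1,0,0.2,0],[1,1,0,0.2,0],[1,1,0,0.2,0]]]'; python3 -c "
from h import *;show()"
```

```text
time_s: 18.3
eef_pos: [938.1, -12.0, 194.4]
ee_rot: [0.172, 0.717, 0.65, 0.182]
force: [-1.0, 0.1, -0.2]
grip_width: 0.025
grip_force: 79.5
t 18.3 j [-0.16  1.15  0.19  0.07  1.31 -0.06] tcp [938.1 -12.  194.4] tilt 28.9 az -1.2 y az -6.2 y elev 28.8 grip 0.025422612031283653 79.50843930244446 F [-1.   0.1 -0.2]
```

```bash
python3 -m handwheel '[[[1,1,0,0.5,0],[1,1,0,0.5,0],[1,1,0,0.5,0],[1,1,0,0.5,0],[1,1,0,0.5,0],[1,1,0,0.5,0],[1,1,0,0.5,0],[1,1,0,0.5,0]]]'; python3 - <<'E'
from h import *
R,s=show()
P=pickle.load(open("d0.pkl","rb"))
# webcam head blobs (dark) in both initial views
for n,r in(("top",(310,105,45,55)),("scene",(200,235,60,40))):
    x,y,w,h=r; g=P[n]["img"][y:y+h,x:x+w].max(2); k,l,st,c=cv2.connectedComponentsWithStats((g<60).astype(np.uint8)); print(n,[(st[i].tolist(),(c[i]+[x,y]).round(1)) for i in range(1,k) if st[i][4]>8])
E
```

```text
time_s: 19.1
eef_pos: [974.5, -9.2, 272.9]
ee_rot: [0.243, 0.692, 0.628, 0.259]
force: [0.2, 0.1, -0.9]
grip_width: 0.023
grip_force: 79.5
t 19.1 j [-0.16  1.09  0.19  0.1   1.14 -0.07] tcp [974.5  -9.2 272.9] tilt 41.6 az -1.0 y az -7.1 y elev 41.5 grip 0.022651597906418755 79.52381372451782 F [ 0.2  0.1 -0.9]
top [([14, 12, 22, 31, 245], array([332.9, 127.1]))]
scene [([0, 0, 60, 40, 1738], array([226.7, 249.6]))]
```

The slant has reached 48° from up. Now I'll retreat inward and then move over the glass.

```bash
python3 -m handwheel '[[[1,-0.4,0,0,0],[1,-0.9,0,0,0],[1,-0.9,0,0,0],[1,-0.9,0,0,0],[1,-0.9,0,0,0],[1,-0.9,0,0,0],[1,-0.9,0,0,0],[1,-0.9,0,0,0],[1,-0.9,0,0,0],[1,-0.9,0,0,0]]]'; python3 -m handwheel '[[[1,-0.6,-0.3,-0.1,0],[1,0,-0.7,-0.1,0.5],[1,0,-0.7,-0.1,0.5],[1,0,-0.7,-0.1,0.5],[1,0,-0.7,-0.1,0.5],[1,0,-0.7,-0.1,0.3],[1,0,-0.7,-0.1,0],[1,0,-0.7,-0.1,0],[1,0,-0.3,0,0],[1,0,0,0,0]]]'; python3 -c "
from h import *;show()"
```

```text
time_s: 20.1
eef_pos: [574.6, -9.5, 274.0]
ee_rot: [0.243, 0.692, 0.629, 0.259]
force: [0.2, -0.6, -0.3]
grip_width: 0.025
grip_force: 79.5
time_s: 21.1
eef_pos: [546.1, -277.4, 234.1]
ee_rot: [0.2, 0.591, 0.726, 0.29]
force: [-0.3, 0.1, -0.4]
grip_width: 0.024
grip_force: 79.5
t 21.1 j [-0.96  0.29  1.65  0.79  1.09 -1.51] tcp [ 546.1 -277.4  234.1] tilt 41.3 az 16.3 y az 10.2 y elev 41.1 grip 0.02422591915846725 79.5151170346071 F [-0.3  0.1 -0.4]
```

```bash
python3 -m handwheel '[[[1,-0.5,-0.1,-0.2,0],[1,-0.5,-0.1,-0.2,0],[1,0,0,0,0],[1,0,0,0,0],[1,0,0,0,0],[1,0,0,0,0]]]'; python3 - <<'E'
from h import *
from rig import optics
R,s=show(); y=R[:,1]
px=R[:,0]; px=px if px[1]>0 else -px   # towards frosted end (+y side)
g=s['eef_pos']-19*R[:,2]; mid=g+38*px+19.5*R[:,2]
G=np.array([490,-254.6]); a=np.radians(17.5); e=np.array([np.cos(a),np.sin(a)])
print("mid",mid,"glass frame",(mid[:2]-G)@e,(mid[:2]-G)@np.array([-e[1],e[0]]))
for L in ([740,-205,262],[715,-215,262]): v=np.array(L)-mid; print("in front",v@y,"side",v@px)
print("label angle from up",np.degrees(np.arccos(y[2])), "px",px)
a,b=optics.capture("scene")["img"],optics.capture("top")["img"]
c=np.zeros((600,800,3),np.uint8); c[:300,:]=cv2.resize(a[130:340,100:500],(800,420))[60:360]; c[300:,:]=cv2.resize(b[90:310,140:440],(800,586))[150:450]
cv2.imwrite("pics/f.png",c)
E
```

```text
time_s: 21.7
eef_pos: [496.9, -285.2, 214.7]
ee_rot: [0.2, 0.589, 0.727, 0.291]
force: [-0.9, -0.8, -0.3]
grip_width: 0.022
grip_force: 79.5
t 21.7 j [-1.06  0.25  1.76  0.8   1.1  -1.64] tcp [ 496.9 -285.2  214.7] tilt 41.3 az 16.5 y az 10.5 y elev 41.1 grip 0.022226554758922445 79.5142145716818 F [-0.9 -0.8 -0.3]
mid [ 488.60785398 -248.18591235  216.25586083] glass frame 0.6010400988158626 6.535850492510467
in front 222.18519180577124 side -12.35314788138983
in front 202.3025682664665 side -16.438287346328103
label angle from up 48.86301336399476 px [-0.22571615  0.97280433  0.05199961]
```

View pics/f.png

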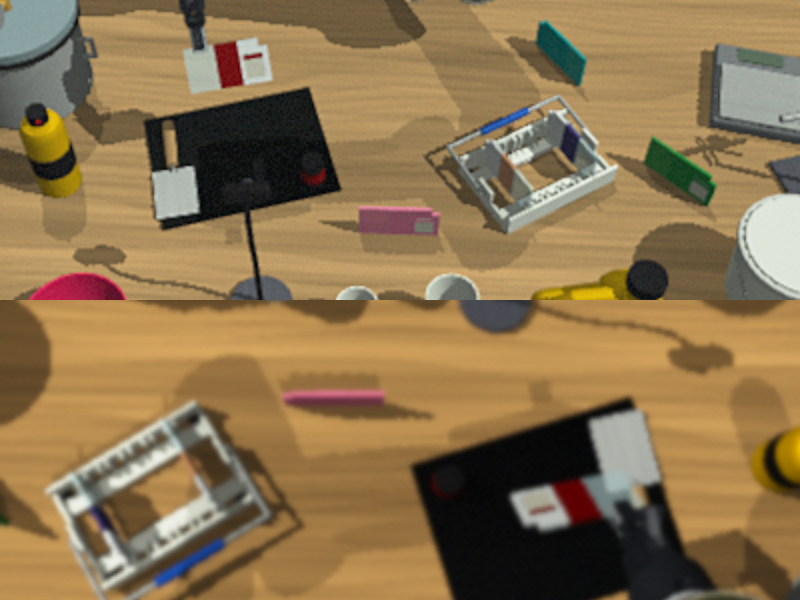

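The plate is held by its clear end over the glass, with the red sample at about (575,500) in the lower half. The label faces up towards the webcam, the handle is folded, and nothing else has moved. Handing in.

```bash
python3 -c "
from rig import ctrl;print(ctrl.finish_job())"
```

```text
the job is handed in; nothing more can be done
None
```

I handed the job in with the handle folded down and the red plate held at rest by its clear end above the black glass, label face up, 49° from straight up and turned to the webcam; the hand-in gave no verdict, but my last measurements met the end conditions I could check.

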